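# Seat a concrete core in V-blocks and close the tailstock on it

### The arm

A 6-joint arm with a two-finger parallel gripper is mounted at the origin on a cart in front of the work surface, level with it; the furniture and walls round the work are solid. World frame = base frame: x ahead of the robot, y to its left, z up, the work surface at z = 0. Lengths are in mm, angles in rad, forces in N, time in s.
With the tool pointing down it reaches from about 350 to 975 mm from the base axis. Payload 7.1 kg.
Tool frame: the origin (TCP) lies on the front face of the gripper's body, between the roots of the fingers; the fingertips stand 80 mm ahead of it and the grasp point (between the pads) lies 61 mm ahead of it (env.tips_ahead is the distance from the TCP to the fingertips, in mm); z points along the fingers, y is the direction in which the jaws open and shut (so a half turn about z gives the same grasp; the last joint's range is limited). The gripper opens to 88 mm and grips with 3 to 60 N. Pads are 20 mm wide; open, the fingers measure 115 mm over their backs; the gripper's body (75 mm by 178 mm) begins 61 mm behind the grasp point.
Start: joints at [1.232, 0.423, 1.63, -0, 1.089, -0.019], TCP at [196.454, 593.306, 302.675] pointing down, gripper open.
Joint ranges: [-3, 3], [-0.9, 2.11], [0.09, 2.58], [-1.31, 4.45], [0.11, 2.69], [-2.54, 2.54]. Speed limits (rad/s): [2.39, 2.39, 3.01, 3.14, 3.14, 3.14].

### API

Orientations are given as a unit quaternion [x, y, z, w].
In Python, from station import env, set_gripper, viewer, workorder gives the robot as it stands. Calls block until the motion is done:
- env.reach(position, orientation): joint-space move of the TCP to a pose.
- env.move_l(position, rot=None, rate=150, f_stop=None): straight line of the TCP; rot=None keeps the orientation; rate is the mean speed in mm/s. With f_stop (N) it stops when the force on the tool has changed by that much, and returns True; else False.
- env.move_joints(angles): joint-space move.
- set_gripper(opening): finger opening in mm; the grip force is fixed at half the most; returns when the fingers have stopped.
- env.hold(seconds).
- env.ik(position, orientation): joint angles nearest the present ones, or None.
- env.read_state(): the state.
- viewer.camera(name): name is "scene" or "top"; returns the picture (420x560x3 uint8, blue, green, red); there is no depth.
- viewer.camera_params(name): a dict with "fx", "fy", "cx", "cy" (pixels), "dist" ([k1, k2, p1, p2, k3] as OpenCV has them; the pictures are not rectified), "pose" (4x4, takes a point from camera to world coordinates). Camera axes: x right, y up, looking along -z (the intrinsics and any distortion apply to the point x, -y, -z); pixel columns grow to the right and rows downward; lengths in mm; the calibration is good to about 2 mm. A picture is of the moment at which its call begins. camera_params takes no time and is no camera call.
A pose or a line that the arm cannot do raises env.IKError and nothing moves.
- workorder.sign_off(): hands the job in, once; it reports no verdict.
The state is a dict: "time_s": time; "qpos": joint angles; "dq": joint speeds; "tau": joint torques, N m; "tool_pos": TCP position; "orientation": TCP orientation; "force": force on the tool from outside, world axes, zero at the start; "wrist_torque": the same for the moment, N m; "width": finger opening in mm.
Only numpy, scipy, OpenCV 4.12 (cv2) and the standard library are available. Lean on these libraries where they do the work, as an engineer would, in place of code of your own. Each camera call takes 0.05 s, during which the arm holds its last target.

### The job

Take the longer of the two concrete cores from the wooden tray and lower it gently into the two V-blocks, keeping hold of it until you feel it bear on them, then let go so that it settles square in the Vs, still clear of the end stop and of the tailstock. Then push the sliding tailstock along its rail so that it drives the core through the Vs until you feel it come up firmly but gently against the fixed end stop (roughly 10 N more than it took to slide it), and leave the core held without a gap between stop and tailstock. Leave the short core, the petri dish and the marker where they are.

Things in the scene. Friction and masses are not known exactly. Their poses are not given: they have to be found in the camera images.
- core_center (a point): Centre of the long concrete core: a plain grey round bar, diameter 44 mm, length 100 mm, about 0.35 kg (varies), lying on its side; its length runs along its own y axis (either end may go to the stop). At first it lies in one of the two bays of the tray, its axis 32 mm above the worktop. Grasp it across its diameter near the middle; the bays are open beside the middle 48 mm of its length.
- short_core_center (a point): Centre of the other concrete core, same 44 mm diameter but only 70 mm long, in the other bay; it stays there. The two cores lie parallel, 90 mm apart between axes.
- core_tray: Fixed wooden tray 190 x 130 mm, board 10 mm thick, origin at the centre of its underside; the bays lie at x = -45 and +45 mm of it, the cores along its y. Small cleats 8 mm high hold the cores near their ends.
- v_blocks: Pair of steel V-blocks on the grey rail. Origin on the rail's top (14 mm above the worktop) midway between them; the groove runs along its y axis, +y to the end stop. Each is 18 mm long (28 to 46 mm either side of the origin along y), 64 mm wide, 27 mm high, 90 degree V; the open gap of 56 mm between them leaves room for fingers down to the rail. They stand on locked height screws (see v_seat).
- v_seat (a point): Where the axis of a seated core passes midway between the V-blocks at the middle height setting: 52 mm above the worktop. The height screws are set differently each time, which is not measured: the true seat is up to 3 mm higher or lower (block tops 41 to 47 mm above the worktop), so it must be felt. Its y axis is the groove's direction, towards the end stop.
- end_stop: Fixed grey upright plate, 50 mm wide, top 72 mm above the worktop, with a round steel anvil (diameter 32 mm) on a locked screw facing the core. Origin 64 mm along +y from the v_blocks origin, below the anvil's face if screwed fully back; the face stands 0 to 10 mm nearer the V-blocks, not measured: to be felt. In it a 12 mm spring button stands 2 mm proud and yields at 1 to 2 N. A core centred 4 to 15 mm to -y of v_seat is clear.
- tailstock (a joint): Travel of the tailstock along the rail towards the end stop, m: 0 fully back, up to 0.070. It stays where it is left; moving it takes about 3.5 N, and about 2 to 5 N more while it pushes the core along the Vs. With the core against the stop it touches the core at 0.052 to 0.062, as the stop is set.
- tail_face (a point): Centre of the tailstock's round steel face (32 mm in diameter) that meets the core's end, on the core's axis; at joint value 0 it is 98 mm along -y from the v_seat point. The tailstock behind it is a grey carriage with an upright plate 46 mm wide that reaches 14 to 68 mm above the worktop; the plate's back is 18 mm behind the face, and below 34 mm above the worktop the carriage reaches back to 38 mm.
- tail_knob (a point): Centre of the black round knob on top of the tailstock, diameter 18 mm, 24 mm high (74 to 98 mm above the worktop), 11 mm behind the tail face; it can be gripped or pushed towards the stop.
- petri_dish: Loose glass petri dish, 65 mm across, 18 mm high, near the worktop's front edge; a bystander.
- marker: Loose white and red marker pen, 131 mm long, lying near the worktop's front edge; a bystander.
- retort_stand: A fixed retort stand right of the tray, an obstacle: a horizontal ring about 96 mm across, centred at x = +57, y = -121 mm of its frame (towards the robot), 0.30 m above the worktop, on an arm from the tall rod at x = +57, y = +106 mm. Do not sweep through the ring on the way to the tray.
Mind the look-alikes: they are no part of the job. What is shaped like the part that bears core_center but turquoise is not meant.

How it is judged:
By the outcome, as a careful person would: the job done as asked, in the order asked, and still so for the second after the job is handed in, with the robot touching nothing.
It also fails if it takes over 64 s, if anything falls off the work surface, if the arm or the gripper's body presses on something with over 40 N, if the wrist force passes 120 N, or if a joint passes its speed limit or range.

## Working session

There is one attempt and no reset: what is moved stays moved. The work goes in short steps, each a Python script; the robot and the scene stay as the last script left them, time stands still between calls to the robot, and variables do not carry over. Pictures are saved under pics/ and viewed, and the job is handed in when it is done.

```bash
ls; mkdir -p pics; python3 - <<'E'
from station import env,viewer
import cv2,json
for n in ("scene","top"):
    cv2.imwrite(f"pics/{n}0.png",viewer.camera(n))
    p=viewer.camera_params(n); print(n,{k:(v.tolist() if hasattr(v,'tolist') else v) for k,v in p.items()})
print(env.read_state())
E
```

```text
pics
scene {'fx': 386.25885964504505, 'fy': 386.25885964504505, 'cx': 275.4193929450268, 'cy': 209.19441061872575, 'dist': [-0.07445814253220959, 0.0, 0.0, 0.0, 0.0], 'pose': [[0.638365299933942, 0.3405415711886862, -0.6903051369739251, -261.90780652750675], [-0.7696601713295953, 0.2700122232377756, -0.5785469902878172, -683.3746687006955], [-0.010628476332312113, 0.9006246929740126, 0.4344677178989469, 580.7822642484292], [0.0, 0.0, 0.0, 1.0]]}
top {'fx': 503.59951642829645, 'fy': 503.59951642829645, 'cx': 276.41403400176944, 'cy': 209.5605239203079, 'dist': [-0.03761290929642526, 0.0, 0.0, 0.0, 0.0], 'pose': [[-0.010946337414879324, 0.992501186497494, -0.1217438807425894, 325.26348453670244], [-0.9999071662938871, -0.011852490558171462, -0.006721403253581365, -28.293499517693355], [-0.008113968901124317, 0.12165900405902833, 0.9925387902948866, 1513.94807861888], [0.0, 0.0, 0.0, 1.0]]}
{'time_s': 0.1, 'qpos': array([ 1.23200055e+00,  4.23750045e-01,  1.63061447e+00,  1.10162412e-05,
        1.08861749e+00, -1.89997889e-02]), 'dq': array([ 5.76666182e-04, -1.88523261e-03, -1.24247212e-03,  5.23187759e-04,
        1.47440176e-05,  8.89924524e-04]), 'tau': array([ 5.19615460e-04, -5.45616353e+01, -2.74325609e+01,  6.44970476e-02,
        1.88517506e-02, -4.89409149e-05]), 'tool_pos': array([196.32341496, 592.94369355, 301.98798844]), 'orientation': array([ 1.59219990e-01,  9.87242884e-01, -6.82720904e-04, -1.28414598e-04]), 'force': array([0.15040996, 0.05782725, 0.51948924]), 'wrist_torque': array([-0.01292266, -0.00848634, -0.00540128]), 'width': 87.8317454347498}
```

View pics/scene0.png

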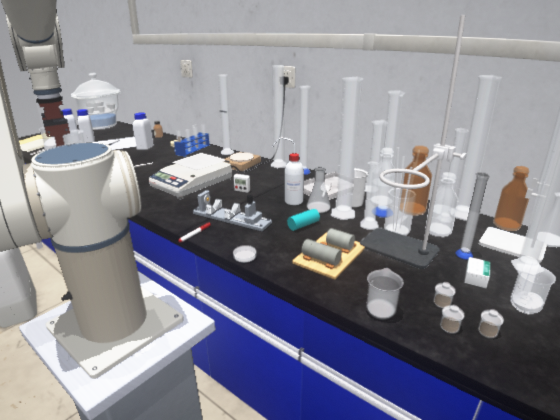

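View pics/top0.png

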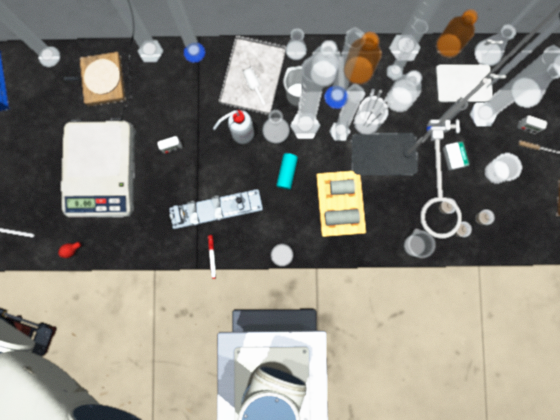

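```bash
python3 - <<'E'
import cv2,numpy as np
t=cv2.imread('pics/top0.png');s=cv2.imread('pics/scene0.png')
a=cv2.resize(t[160:245,310:375],None,fx=6,fy=6,interpolation=cv2.INTER_CUBIC)
b=cv2.resize(t[180:235,160:270],None,fx=7,fy=7,interpolation=cv2.INTER_CUBIC)
c=cv2.resize(s[220:280,285:375],None,fx=8,fy=8,interpolation=cv2.INTER_CUBIC)
d=cv2.resize(s[185:235,185:280],None,fx=8,fy=8,interpolation=cv2.INTER_CUBIC)
for n,i in zip('abcd',(a,b,c,d)): cv2.imwrite(f'pics/crop_{n}.png',i)
E
```

```text
(no output)
```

View pics/crop_a.png

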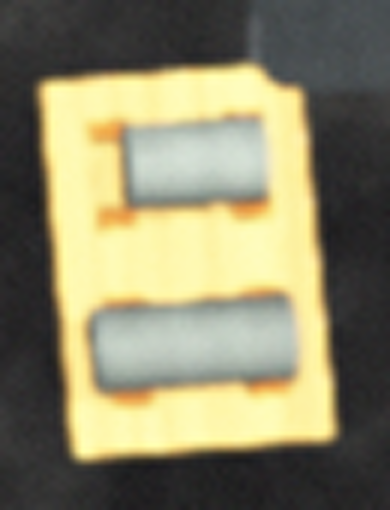

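View pics/crop_b.png

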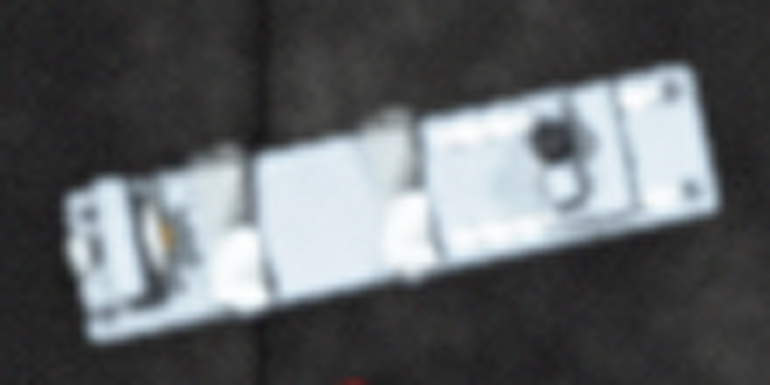

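View pics/crop_c.png

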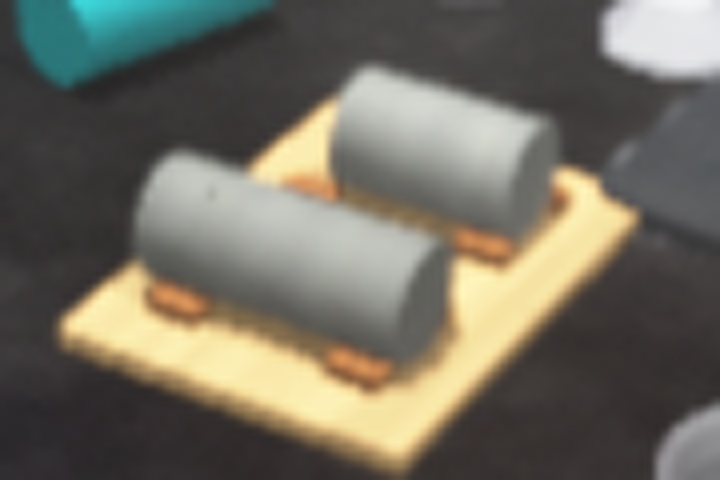

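View pics/crop_d.png

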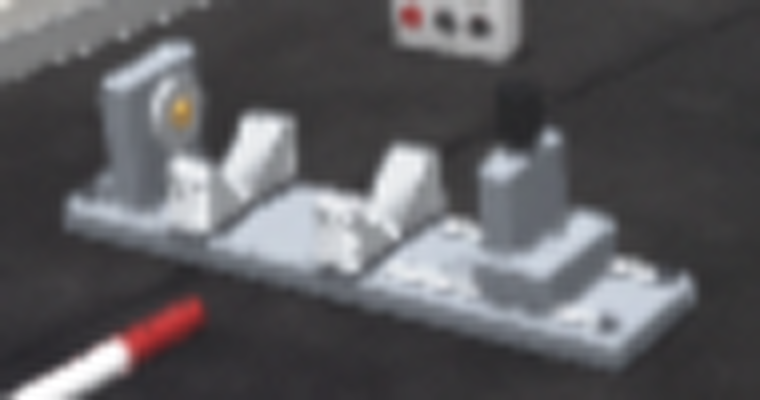

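```bash
cat > h.py <<'E'
import cv2,numpy as np
from station import env,viewer
P={n:viewer.camera_params(n) for n in("scene","top")}
def ray(n,uv):
    p=P[n];K=np.array([[p['fx'],0,p['cx']],[0,p['fy'],p['cy']],[0,0,1]])
    q=cv2.undistortPoints(np.array([[uv]],float),K,np.array(p['dist']))[0,0]
    T=np.array(p['pose']);d=T[:3,:3]@np.array([q[0],-q[1],-1.]);return T[:3,3],d/np.linalg.norm(d)
def onz(n,uv,z):
    o,d=ray(n,uv);return o+d*(z-o[2])/d[2]
def tri(a,b):
    o1,d1=ray('top',a);o2,d2=ray('scene',b)
    s=np.linalg.lstsq(np.c_[d1,-d2],o2-o1,rcond=None)[0]
    p,q=o1+s[0]*d1,o2+s[1]*d2;return (p+q)/2,np.linalg.norm(p-q)
def proj(n,X):
    p=P[n];T=np.array(p['pose']);c=T[:3,:3].T@(np.array(X,float)-T[:3,3])
    K=np.array([[p['fx'],0,p['cx']],[0,p['fy'],p['cy']],[0,0,1]])
    return cv2.projectPoints(np.array([[c[0],-c[1],-c[2]]]),np.zeros(3),np.zeros(3),K,np.array(p['dist']))[0][0,0]
E
cat > m.py <<'E'
from h import *
t=cv2.imread('pics/top0.png');s=cv2.imread('pics/scene0.png')
def blobs(img,m,roi,mn=60):
    x0,y0,x1,y1=roi;mm=np.zeros_like(m);mm[y0:y1,x0:x1]=m[y0:y1,x0:x1]
    for c in cv2.findContours(mm,cv2.RETR_EXTERNAL,cv2.CHAIN_APPROX_NONE)[0]:
        if cv2.contourArea(c)>mn: yield cv2.moments(c),cv2.minAreaRect(c),cv2.boundingRect(c),c
for n,im,roi in(('top',t,(318,170,368,238)),('scene',s,(295,225,362,272))):
    hsv=cv2.cvtColor(im,cv2.COLOR_BGR2HSV)
    m=((hsv[...,1]<70)&(hsv[...,2]>60)).astype(np.uint8)*255
    for mo,r,b,c in blobs(im,m,roi):
        print(n,'core',[round(mo['m10']/mo['m00'],2),round(mo['m01']/mo['m00'],2)],r,b)
hsv=cv2.cvtColor(t,cv2.COLOR_BGR2HSV)
m=(hsv[...,2]>100).astype(np.uint8)*255
m=cv2.morphologyEx(m,cv2.MORPH_CLOSE,np.ones((3,3)))
for mo,r,b,c in blobs(t,m,(160,180,270,235)):
    print('rail',r,b); bx=cv2.boxPoints(r)
    for p in bx: print(p,onz('top',p,14).round(1))
E
python3 m.py
```

```text
top core [342.0, 216.61] ((342.0812072753906, 216.63705444335938), (13.394445419311523, 34.269832611083984), 85.91438293457031) (325, 209, 35, 16)
top core [342.69, 186.43] ((343.0, 186.5), (13.0, 24.0), 90.0) (331, 180, 25, 14)
scene core [332.12, 242.03] ((330.0, 245.0), (40.0, 62.0), 90.0) (299, 225, 63, 41)
rail ((215.00706481933594, 207.68704223632812), (24.402812957763672, 93.04173278808594), 77.96940612792969) (169, 189, 94, 40)
[166.96478 205.45015] [525.7 311.7  14. ]
[257.96298 186.05708] [581.4  36.8  14. ]
[263.04935 209.92393] [508.6  22.   14. ]
[172.05115 229.317  ] [453.3 295.2  14. ]
```

```bash
cat >> m.py <<'E'
print('---')
hsv=cv2.cvtColor(s,cv2.COLOR_BGR2HSV)
x0,y0,x1,y1=290,222,375,280
for sat in(40,55,70):
  m=((hsv[...,1]<sat)&(hsv[...,2]>75)).astype(np.uint8)*255
  m=cv2.morphologyEx(m,cv2.MORPH_OPEN,np.ones((3,3)))
  for mo,r,b,c in blobs(s,m,(295,225,362,272)): print(sat,[round(mo['m10']/mo['m00'],2),round(mo['m01']/mo['m00'],2)],b,cv2.contourArea(c))
# tray edges in top (orange/yellow)
ht=cv2.cvtColor(t,cv2.COLOR_BGR2HSV)
m=((ht[...,2]>110)).astype(np.uint8)*255
for mo,r,b,c in blobs(t,m,(312,165,372,240),500):
    print('tray',r); q=[onz('top',p,10) for p in cv2.boxPoints(r)]; print(np.round(q,1))
cc=lambda im,x0,y0,x1,y1,f:cv2.resize(im[y0:y1,x0:x1],None,fx=f,fy=f,interpolation=cv2.INTER_NEAREST)
def grid(im,x0,y0,x1,y1,f,name):
    a=cc(im,x0,y0,x1,y1,f)
    for x in range(x0,x1,5): cv2.putText(a,str(x),((x-x0)*f,9),0,.33,(0,255,255),1); cv2.line(a,((x-x0)*f,0),((x-x0)*f,a.shape[0]),(0,120,120),1)
    for y in range(y0,y1,5): cv2.putText(a,str(y),(0,(y-y0)*f+9),0,.33,(0,255,255),1); cv2.line(a,(0,(y-y0)*f),(a.shape[1],(y-y0)*f),(0,120,120),1)
    cv2.imwrite(name,a)
grid(t,165,183,270,235,7,'pics/g_top.png')
grid(s,190,185,275,235,9,'pics/g_scene.png')
E
python3 m.py | sed -n '/---/,$p'
```

```text
---
40 [320.87, 251.24] (302, 239, 39, 26) 561.0
40 [339.94, 237.48] (327, 227, 28, 22) 399.5
55 [321.04, 251.25] (302, 239, 39, 26) 573.0
55 [339.81, 237.62] (326, 227, 29, 22) 410.5
70 [321.09, 251.37] (302, 239, 39, 26) 598.0
70 [339.88, 237.86] (326, 227, 29, 23) 424.5
tray ((340.866943359375, 202.87847900390625), (64.50122833251953, 45.08888626098633), 84.92039489746094)
[[ 620.9 -138.1   10. ]
 [ 631.6 -274.9   10. ]
 [ 435.9 -285.8   10. ]
 [ 425.5 -151.2   10. ]]
```

```bash
sleep 1
```

```text
(no output)
```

View pics/g_top.png

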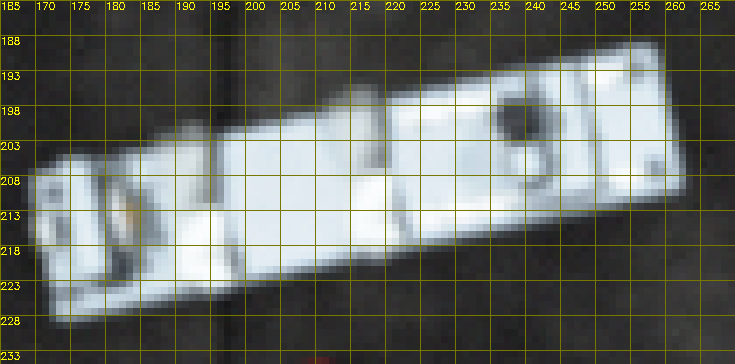

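View pics/g_scene.png

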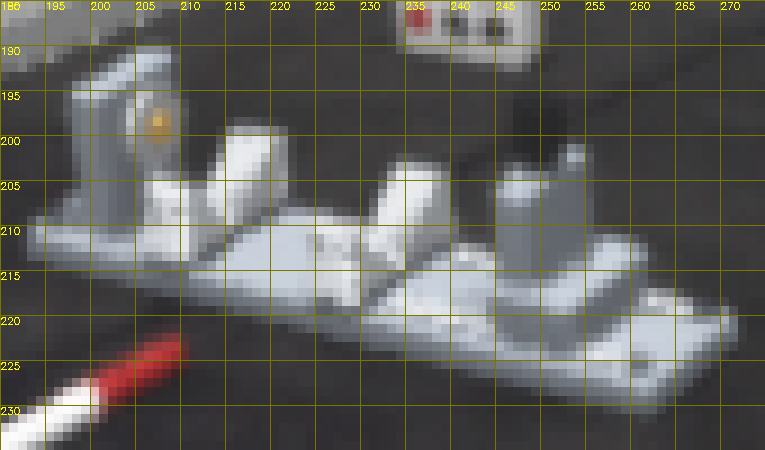

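```bash
cat > m2.py <<'E'
from h import *
t=cv2.imread('pics/top0.png');s=cv2.imread('pics/scene0.png')
g=cv2.cvtColor(t,cv2.COLOR_BGR2GRAY).astype(float)
def edge(cols,side):
    out=[]
    for x in cols:
        col=g[180:240,x]; thr=95
        idx=np.where(col>thr)[0]
        if side=='u': i=idx[0]; y=i-1+(thr-col[i-1])/(col[i]-col[i-1])
        else: i=idx[-1]; y=i+(col[i]-thr)/(col[i]-col[i+1])
        out.append((x,180+y))
    return out
U=edge(list(range(199,207))+list(range(223,233))+list(range(247,256)),'u')
L=edge(list(range(178,187))+list(range(200,212))+list(range(224,255)),'l')
for n,E,z in(('u',U,14),('l',L,7)):
    W=np.array([onz('top',p,z)[:2] for p in E])
    vx,vy,a,b=cv2.fitLine(W.astype(np.float32),cv2.DIST_HUBER,0,.01,.01).ravel()
    if vy<0:vx,vy=-vx,-vy
    r=(W-[a,b])@[vy,-vx]
    print(n,'dir',np.degrees(np.arctan2(vy,vx)),'pt',a,b,'res',np.abs(r).max())
# orange button
def orange(im,x0,y0,x1,y1):
    f=im[y0:y1,x0:x1].astype(float);w=np.clip(f[...,2]-f[...,0]-15,0,None)
    yy,xx=np.mgrid[y0:y1,x0:x1];return (w*xx).sum()/w.sum(),(w*yy).sum()/w.sum()
bt=orange(t,178,207,188,219);bs=orange(s,202,194,210,203)
print(bt,bs,'button',tri(bt,bs),onz('top',bt,52))
def dark(im,x0,y0,x1,y1,thr):
    f=cv2.cvtColor(im,cv2.COLOR_BGR2GRAY)[y0:y1,x0:x1].astype(float);w=np.clip(thr-f,0,None)
    yy,xx=np.mgrid[y0:y1,x0:x1];return (w*xx).sum()/w.sum(),(w*yy).sum()/w.sum()
kt=dark(t,234,195,245,206,130);ks=dark(s,244,192,256,205,38)
print(kt,ks,'knob',tri(kt,ks),onz('top',kt,92))
for nm,a,b,L in(('long',(342.0,216.6),(321.05,251.3),100),('short',(342.7,186.4),(339.9,237.6),70)): print(nm,tri(a,b),onz('top',a,32),onz('scene',b,32))
f=cv2.cvtColor(s,cv2.COLOR_BGR2GRAY)[190:206,243:257];print(f)
# long core ends
E
python3 m2.py
```

```text
Traceback (most recent call last):
  File "m2.py", line 14, in <module>
    L=edge(list(range(178,187))+list(range(200,212))+list(range(224,255)),'l')
  File "m2.py", line 10, in edge
    else: i=idx[-1]; y=i+(col[i]-thr)/(col[i]-col[i+1])
                                              ~~~^^^^^
IndexError: index 60 is out of bounds for axis 0 with size 60
```

```bash
sed -i 's/range(200,212)/range(200,206)/' m2.py; python3 m2.py
```

```text
u dir 101.23732 pt 557.2473 127.55515 res 0.9264052106528023
l dir 101.40966 pt 485.27365 142.81998 res 0.7224045992399117
(np.float64(183.32291666666666), np.float64(213.16666666666666)) (np.float64(207.23851203501093), np.float64(198.53391684901533)) button (array([498.02646374, 253.73457516,  52.24456416]), np.float64(2.2540486578877035)) [497.19622911 254.51253855  52.        ]
 ** On entry to DLASCL parameter number  4 had an illegal value
 ** On entry to DLASCL parameter number  4 had an illegal value
 ** On entry to DLASCL parameter number  4 had an illegal value
 ** On entry to DLASCL parameter number  4 had an illegal value
 ** On entry to DLASCL parameter number  5 had an illegal value
 ** On entry to DLASCL parameter number  4 had an illegal valuem2.py:29: RuntimeWarning: invalid value encountered in scalar divide
  yy,xx=np.mgrid[y0:y1,x0:x1];return (w*xx).sum()/w.sum(),(w*yy).sum()/w.sum()
Traceback (most recent call last):
  File "m2.py", line 31, in <module>
    print(kt,ks,'knob',tri(kt,ks),onz('top',kt,92))
                       ~~~^^^^^^^
  File "h.py", line 12, in tri
    s=np.linalg.lstsq(np.c_[d1,-d2],o2-o1,rcond=None)[0]
      ~~~~~~~~~~~~~~~^^^^^^^^^^^^^^^^^^^^^^^^^^^^^^^^
numpy.linalg.LinAlgError: SVD did not converge in Linear Least Squares
```

```bash
sed -i 's/,205,38)/,205,60)/' m2.py; sed -i 's/^f=cv2.cvtColor(s/np.set_printoptions(linewidth=150);f=cv2.cvtColor(s/' m2.py;  python3 m2.py|tail -n +3
```

```text
(np.float64(183.32291666666666), np.float64(213.16666666666666)) (np.float64(207.23851203501093), np.float64(198.53391684901533)) button (array([498.02646374, 253.73457516,  52.24456416]), np.float64(2.2540486578877035)) [497.19622911 254.51253855  52.        ]
(np.float64(239.05298416565165), np.float64(199.79537149817295)) (np.float64(249.5265060240964), np.float64(198.5409638554217)) knob (array([530.52203717,  87.30321379,  86.98058385]), np.float64(2.1642772318301406)) [529.02765031  87.65064229  92.        ]
long (array([ 484.39708407, -212.91151684,   33.02059273]), np.float64(2.455010044859354)) [ 483.73965231 -212.0585614    32.        ] [ 486.805186   -212.82147107   32.        ]
short (array([ 574.13097757, -216.85593029,   35.93066852]), np.float64(1.8773188248992665)) [ 574.22349682 -216.58433026   32.        ] [ 580.98932552 -214.0837931    32.        ]
[[169 166 167 171 173 152 120  67  60  61  63  62  63  63]
 [147 148 154 160 159 132  82  54  55  61  62  62  63  63]
 [ 81  80  96 115 114  85  59  53  60  62  63  63  62  63]
 [ 64  64  65  69  69  64  61  61  61  64  63  63  61  60]
 [ 64  64  63  64  62  60  59  59  59  60  62  62  60  59]
 [ 64  62  63  62  54  52  52  50  54  56  61  59  59  57]
 [ 63  61  60  58  47  48  47  48  47  49  54  54  53  50]
 [ 61  61  60  57  45  43  45  43  41  46  55  52  50  52]
 [ 62  60  59  56  44  42  41  41  41  43  51  54  55  55]
 [ 63  61  58  54  44  42  42  41  40  44  55  55  55  56]
 [ 61  59  55  52  44  41  40  42  40  48  72  64  58  56]
 [ 57  54  52  51  44  42  41  42  44  73 132 114  72  57]
 [ 51  54  54  59  58  51  43  43  55 103 173 154  88  59]
 [ 55  61  66  88 111  82  65  62  71 106 127 110  81  62]
 [ 61  65  86 143 179 143 130 116  95 106 104  97  79  64]
 [ 62  76 131 187 207 196 181 153 111 104 101  97  80  65]]
```

```bash
python3 - <<'E'
from h import *
d=np.array([np.cos(np.radians(101.3)),np.sin(np.radians(101.3))]);n=np.array([d[1],-d[0]])
for nm,a,z in(('Lnear',(194.3,216.5),40),('Rnear',(218,211),40),('Lfar',(192,203),44),('Rfar',(216,199),44)):
    p=onz('top',a,z)[:2];print(nm,p.round(1),p@d,p@n)
O=537.6*n+90.9*d;print('origin',O)
for y in(-46,-28,28,46):
  for x in(-32,32):
    X=O+d*y+n*x
    print(y,x,proj('top',[*X,44]).round(1),proj('scene',[*X,44]).round(1))
for nm,y,z in(('knobtop',-109,98),('face@0',-98,52),('stop',64,52)):
    X=O+d*y;print(nm,proj('top',[*X,z]).round(1),proj('scene',[*X,z]).round(1))
E
```

```text
Lnear [488.3 224.2] 124.17207846656741 522.7867392966468
Rnear [503.8 154.2] 52.458571923245614 524.2771656691331
Lfar [528.1 230.7] 122.74696877455094 563.0238931147825
Rfar [539.1 159.7] 50.97737067889254 559.9564090496616
origin [509.36693592 194.47851961]
-46 -32 [221.6 216.5] [227.6 210.8]
-46 32 [217.4 195.4] [238.6 203.3]
-28 -32 [215.6 217.7] [222.9 209.7]
-28 32 [211.4 196.7] [234.1 202.3]
28 -32 [196.9 221.7] [208.9 206.3]
28 32 [192.9 200.6] [220.4 199.1]
46 -32 [190.9 222.9] [204.5 205.3]
46 32 [186.9 201.8] [216.1 198.2]
knobtop [238.9 198.9] [249.  195.3]
face@0 [236.5 201.9] [246.7 207.9]
stop [182.4 213.3] [205.9 198.5]
```

```bash
cat >> h.py <<'E'
from scipy.spatial.transform import Rotation as R
def quat(deg):
    a=np.radians(deg);y=np.array([np.cos(a),np.sin(a),0]);z=np.array([0,0,-1.])
    return R.from_matrix(np.c_[np.cross(y,z),y,z]).as_quat()
d=np.array([np.cos(np.radians(101.3)),np.sin(np.radians(101.3))]);n=np.array([d[1],-d[0]])
O=537.6*n+90.9*d
def st(msg=''):
    s=env.read_state();f=np.array(s['force']);w=s['wrist_torque']
    print(msg,'t%.2f'%s['time_s'],'p',np.round(s['tool_pos'],1),'F',f.round(2),'Fn,Fd %.2f %.2f'%(f[:2]@n,f[:2]@d),'w%.1f'%s['width'],flush=True);return s
E
python3 - <<'E'
from h import *
for nm,p,a in(('tray',[484.2,-213,200],4),('tray low',[484.2,-213,95],4),('V',[*(O-9.5*d),180],11.3),('knob',[*(O-140*d),160],11.3)):
    for k in(0,180): print(nm,k,np.round(p,1),env.ik(np.array(p),quat(a+k)))
print(onz('top',(441,217),300))
E
```

```text
tray 0 [ 484.2 -213.   200. ] [-4.36921889e-01  4.32198784e-01  1.91160593e+00 -4.44089210e-16
  7.97787938e-01 -5.06735059e-01]
tray 180 [ 484.2 -213.   200. ] None
tray low 0 [ 484.2 -213.    95. ] [-4.36921889e-01  6.16848013e-01  1.93983083e+00 -4.44089210e-16
  5.84913808e-01 -5.06735059e-01]
tray low 180 [ 484.2 -213.    95. ] None
V 0 [511.2 185.2 180. ] [ 3.25606742e-01  4.82155594e-01  1.88800478e+00 -4.44089210e-16
  7.71432282e-01  1.28384536e-01]
V 180 [511.2 185.2 180. ] None
knob 0 [536.8  57.2 160. ] [ 8.40975906e-02  5.11132468e-01  1.90374153e+00 -4.44089210e-16
  7.26718657e-01 -1.13124615e-01]
knob 180 [536.8  57.2 160. ] None
[ 451.19950325 -419.41293515  300.        ]
```

Candidates by top-view pixels: the front core at (342,217) is about 34 px long, or 100 mm. The rear core at (342,187) is about 24 px, or 70 mm. The turquoise cylinder at (288,170) is a decoy. The front grey core is the long one, and the enlarged crops confirm it. Triangulation puts its axis at z≈33, against 32 in the text. The anvil button measures z≈52, and the knob's line, the button and the rail centreline agree within 1 mm.

```bash
python3 - <<'E'
from h import *
env.reach(np.array([484.2,-213,190]),quat(4));st('above')
set_gripper(70)
env.move_l(np.array([484.2,-213,125]),rate=150)
cv2.imwrite('pics/top1.png',viewer.camera('top'));cv2.imwrite('pics/scene1.png',viewer.camera('scene'))
print(env.move_l(np.array([484.2,-213,95.]),rate=50,f_stop=8));st('low')
E
python3 - <<'E'
import cv2,numpy as np
t=cv2.imread('pics/top1.png');s=cv2.imread('pics/scene1.png')
cv2.imwrite('pics/c1.png',np.hstack([cv2.resize(t[150:250,300:380],(400,500)),cv2.resize(s[190:290,280:360],(400,500))]))
E
```

```text
above t3.12 p [ 484.6 -212.5  190.1] F [ 0.23  1.1  -1.06] Fn,Fd 0.44 1.04 w88.2Traceback (most recent call last):
  File "<stdin>", line 3, in <module>
NameError: name 'set_gripper' is not defined
[ WARN:0@0.022] global loadsave.cpp:275 findDecoder imread_('pics/top1.png'): can't open/read file: check file path/integrity
[ WARN:0@0.022] global loadsave.cpp:275 findDecoder imread_('pics/scene1.png'): can't open/read file: check file path/integrity
Traceback (most recent call last):
TypeError: 'NoneType' object is not subscriptable
```

```bash
sed -i 's/^from station.*/from station import env,viewer,set_gripper,workorder/' h.py; python3 - <<'E'
from h import *
set_gripper(70)
env.move_l(np.array([484.2,-213,125]),rate=150)
cv2.imwrite('pics/top1.png',viewer.camera('top'));cv2.imwrite('pics/scene1.png',viewer.camera('scene'))
print(env.move_l(np.array([484.2,-213,95.]),rate=50,f_stop=8));st('low')
t=cv2.imread('pics/top1.png');s=cv2.imread('pics/scene1.png')
cv2.imwrite('pics/c1.png',np.hstack([cv2.resize(t[150:250,300:380],(400,500)),cv2.resize(s[190:290,280:360],(400,500))]))
E
```

```text
False
low t5.06 p [ 484.2 -213.    94.9] F [-0.28  0.03  0.08] Fn,Fd -0.27 0.08 w69.7
```

View pics/c1.png

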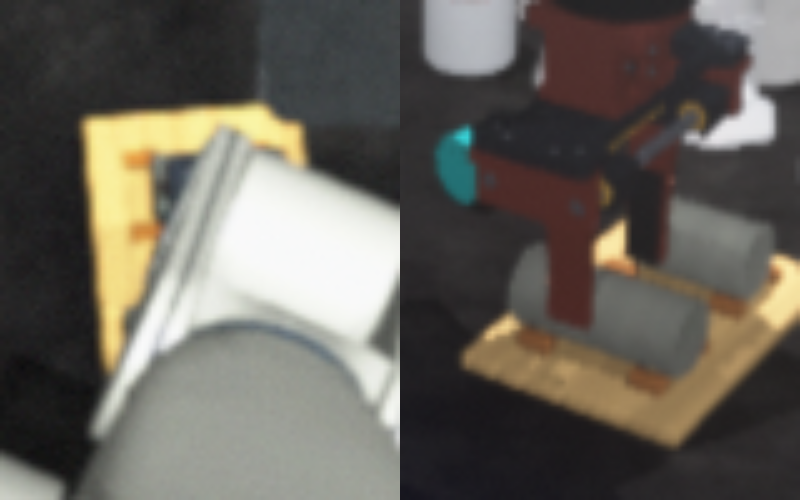

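The scene view, taken at z=125, shows the fingers straddling the long grey core near its middle, clear of the cleats and the short core. Now I grip and lift.

```bash
python3 - <<'E'
from h import *
set_gripper(40);st('grip')
p=np.array(env.read_state()['tool_pos'])
env.move_l(np.array([484.2,-213,150.]),rate=80);env.hold(.2);st('lift')
cv2.imwrite('pics/scene2.png',viewer.camera('scene'))
s=cv2.imread('pics/scene2.png')
cv2.imwrite('pics/c2.png',cv2.resize(s[185:285,270:370],(600,600),interpolation=cv2.INTER_CUBIC))
E
```

```text
grip t5.59 p [ 485.  -213.2   95.3] F [ 2.72  1.14 -0.14] Fn,Fd 2.89 0.59 w43.8
lift t6.62 p [ 483.9 -212.9  149.5] F [-0.2  -0.34 -4.11] Fn,Fd -0.26 -0.29 w43.5
```

View pics/c2.png

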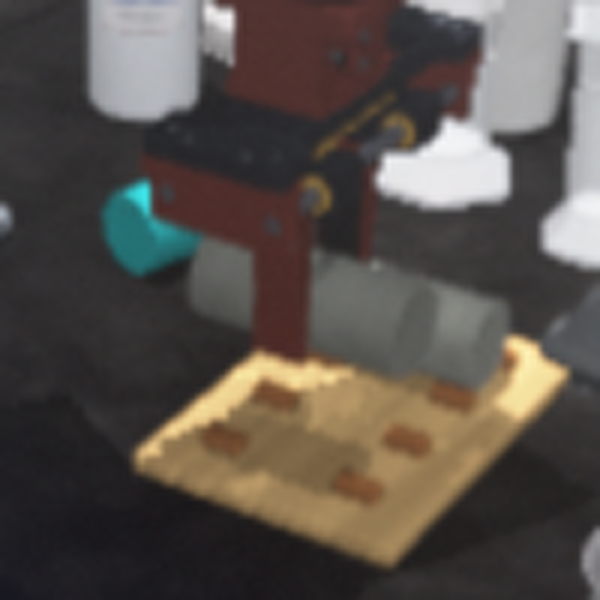

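```bash
python3 - <<'E'
from h import *
for uv in((339.3,239.8),(339.0,239.8),(339.3,239.2)):
    print(onz('scene',uv,87).round(1))
a=np.radians(94);ax=np.array([np.cos(a),np.sin(a)])
for e in(-10,-5,0,5):
    c=np.array([484,-213.])+ax*e; lo=c-50*ax; hi=c+50*ax
    print(e,[proj('scene',[*q,z]).round(1) for q in (lo,hi) for z in (87-22,87,87+22)])
E
```

```text
[ 486.  -265.7   87. ]
[ 485.5 -265.1   87. ]
[ 488.6 -264.1   87. ]
-10 [array([341.6, 247.8]), array([342.2, 240.3]), array([342.8, 232.7]), array([308. , 236.7]), array([308.2, 229.5]), array([308.4, 222.2])]
-5 [array([339.9, 247.2]), array([340.4, 239.8]), array([341. , 232.2]), array([306.4, 236.2]), array([306.6, 229. ]), array([306.8, 221.7])]
0 [array([338.1, 246.7]), array([338.6, 239.2]), array([339.2, 231.6]), array([304.8, 235.7]), array([305. , 228.5]), array([305.2, 221.2])]
5 [array([336.4, 246.1]), array([336.9, 238.7]), array([337.4, 231.1]), array([303.2, 235.2]), array([303.4, 228. ]), array([303.6, 220.7])]
```

```bash
python3 - <<'E'
from h import *
env.move_l(np.array([484.2,-213,215.]),rate=200)
T=O-7.5*d
env.reach(np.array([*T,220]),quat(11.3));st('aboveV')
env.move_l(np.array([*T,135]),rate=120);env.hold(.3);st('135')
cv2.imwrite('pics/scene3.png',viewer.camera('scene'));cv2.imwrite('pics/top3.png',viewer.camera('top'))
s=cv2.imread('pics/scene3.png')
cv2.imwrite('pics/c3.png',cv2.resize(s[155:240,180:280],(800,680))[:600])
E
```

```text
aboveV t8.63 p [511.  186.3 219.7] F [-0.39 -0.61 -3.14] Fn,Fd -0.51 -0.52 w43.6
135 t9.79 p [511.1 187.2 135.6] F [-0.02  0.01 -4.08] Fn,Fd -0.02 0.01 w43.3
```

View pics/c3.png

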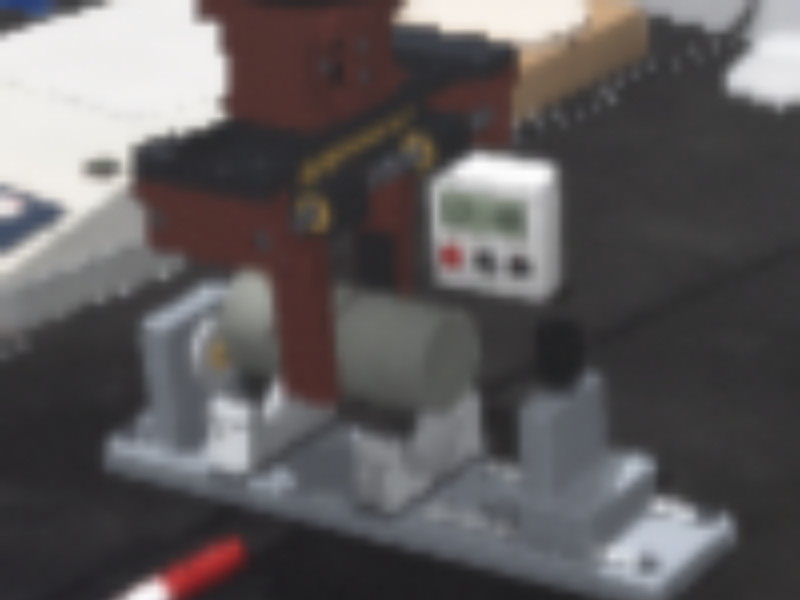

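The core hangs over the Vs, in line with the groove. Its left end is just clear of the button in the view (about px 207,199). Now I lower it slowly under force stop.

```bash
python3 - <<'E'
from h import *
T=O-7.5*d
env.move_l(np.array([*T,123]),rate=60,f_stop=6);env.hold(.2);st('123')
print(env.move_l(np.array([*T,108]),rate=10,f_stop=3));st('touch');env.hold(.2);s=st('held')
E
```

```text
123 t10.44 p [510.9 187.2 123. ] F [ 0.42  0.65 -3.44] Fn,Fd 0.54 0.56 w43.7
True
touch t11.20 p [511.2 187.2 117. ] F [1.87 0.7  2.77] Fn,Fd 1.97 0.32 w43.3
held t11.40 p [511.1 187.2 117. ] F [2.73 0.01 4.22] Fn,Fd 2.68 -0.53 w43.7
```

```bash
python3 - <<'E'
from h import *
s=env.read_state();p=np.array([*(O-7.5*d),s['tool_pos'][2]])
for k in range(4):
    p=p+np.array([*(0.5*n),0]); env.move_l(p,rate=8,f_stop=8);env.hold(.15);s=st(f'lat{k}')
    if s['force'][:2]@n<0.6: break
print(env.move_l(p-np.array([0,0,4]),rate=8,f_stop=4));env.hold(.2);st('down')
E
```

```text
lat0 t11.87 p [511.3 187.3 117. ] F [1.35 1.23 1.05] Fn,Fd 1.56 0.94 w43.3
lat1 t12.27 p [511.5 187.3 116.8] F [0.   0.6  1.14] Fn,Fd 0.12 0.58 w43.2
True
down t12.75 p [512.2 187.4 116. ] F [1.31 0.42 1.34] Fn,Fd 1.37 0.15 w43.1
```

```bash
python3 - <<'E'
from h import *
p=np.array([*(O-7.5*d),116.])+np.array([*(1.0*n),0])
for k in range(3):
    p=p+np.array([*(0.5*n),0]); env.move_l(p,rate=8,f_stop=8);env.hold(.15);st(f'lat{k}')
    r=env.move_l(p-np.array([0,0,3]),rate=6,f_stop=4);env.hold(.2);s=st(f'down{r}');p[2]=s['tool_pos'][2]
    f=s['force']
    if f[2]>2 and abs(f[:2]@n)<1: break
E
```

```text
lat0 t13.15 p [512.3 187.4 116. ] F [1.41 0.38 1.1 ] Fn,Fd 1.46 0.10 w43.1
downTrue t13.62 p [512.6 187.5 115.5] F [-1.17  0.72  4.52] Fn,Fd -1.01 0.93 w43.8
lat1 t14.03 p [512.6 187.5 115.5] F [-0.8  -0.    5.03] Fn,Fd -0.79 0.16 w43.3
downTrue t14.45 p [512.7 187.5 115.5] F [-0.16  0.23  5.08] Fn,Fd -0.11 0.25 w43.7
```

The force is now balanced at +8.5 N vertical with almost no lateral force, so the core bears on both flanks. I release it and look.

```bash
python3 - <<'E'
from h import *
set_gripper(66);s=st('open');p=np.array(s['tool_pos'])
env.move_l(p+[0,0,80],rate=90);st('up')
# go behind tailstock, high
B=O-170*d
env.move_l(np.array([*B,205]),rate=200);set_gripper(0);st('behind')
cv2.imwrite('pics/scene4.png',viewer.camera('scene'));cv2.imwrite('pics/top4.png',viewer.camera('top'))
s=cv2.imread('pics/scene4.png');t=cv2.imread('pics/top4.png')
cv2.imwrite('pics/c4.png',cv2.resize(s[180:240,185:280],(798,504)))
cv2.imwrite('pics/c4t.png',cv2.resize(t[180:235,160:270],(770,385)))
E
```

```text
open t15.01 p [512.4 187.4 115.3] F [-0.03 -0.54  0.61] Fn,Fd -0.14 -0.52 w65.8
up t16.05 p [512.1 187.2 194.8] F [-0.65  0.55 -0.05] Fn,Fd -0.53 0.66 w65.9
behind t18.08 p [542.7  27.7 205. ] F [ 0.45  0.   -0.22] Fn,Fd 0.44 -0.09 w0.6
```

View pics/c4.png

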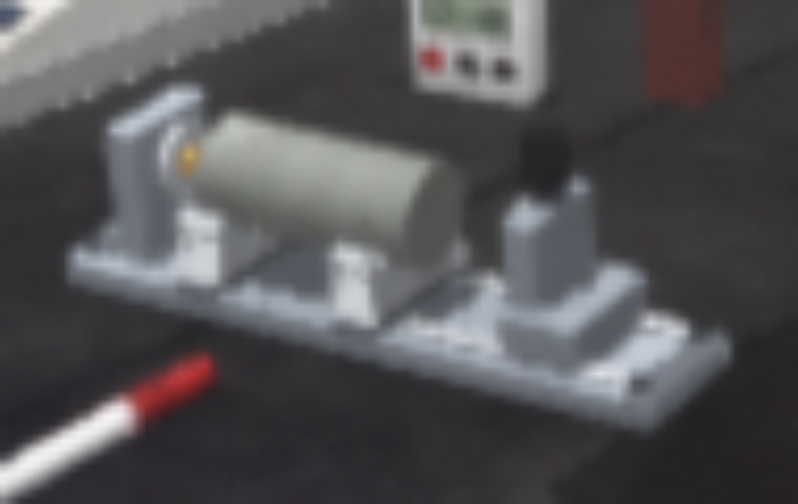

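View pics/c4t.png

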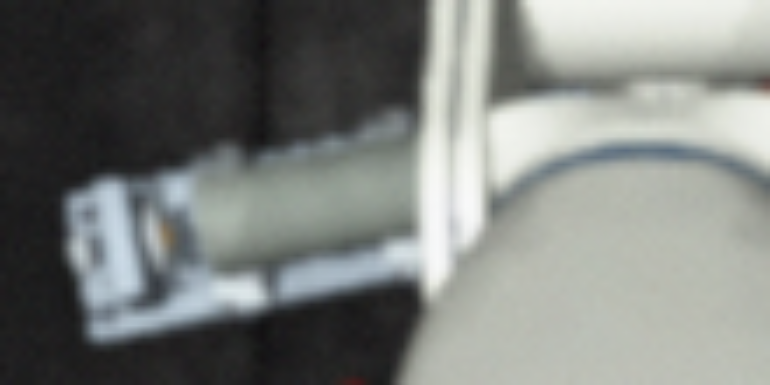

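The core lies square in both Vs. There is a visible gap of about 10 mm to the button (top px ~184–188), and the tailstock is well back. Next I push the knob from behind with the closed fingers.

```bash
python3 - <<'E'
from h import *
C=O+1.5*n
P=lambda y:np.array([*(C+y*d),158.])
env.move_l(P(-155),rate=100,f_stop=15);env.hold(.2);s=st('down')
print(env.move_l(P(-110),rate=30,f_stop=2.5));env.hold(.1);s=st('contact');print('y',np.array(s['tool_pos'][:2])@d-O@d)
E
```

```text
down t19.02 p [541.6  42.6 158.6] F [ 0.17 -0.42  0.1 ] Fn,Fd 0.09 -0.45 w0.3
True
contact t20.07 p [535.3  70.1 157.5] F [0.33 0.69 0.49] Fn,Fd 0.46 0.61 w0.3
y -127.01230774283465
```

```bash
cat > push.py <<'E'
from h import *
C=O+1.5*n
P=lambda y:np.array([*(C+y*d),158.])
Y=lambda s:np.array(s['tool_pos'][:2])@d-O@d
E
python3 - <<'E'
from push import *
y=Y(env.read_state())
for yt in(-119,-111,-104):
    r=env.move_l(P(yt),rate=25,f_stop=14);s=st(f'{r} y{Y(env.read_state()):.2f}')
    if r:break
E
```

```text
False y-118.82 t20.55 p [534.   78.2 157.9] F [-0.18 -1.43 -0.96] Fn,Fd -0.46 -1.36 w0.6
False y-110.65 t21.02 p [532.6  86.3 158.1] F [ 0.05 -0.9  -0.83] Fn,Fd -0.13 -0.90 w0.4
False y-103.69 t21.45 p [531.3  93.1 158.1] F [ 0.29 -1.29 -0.13] Fn,Fd 0.04 -1.32 w0.5
```

```bash
python3 - <<'E'
from push import *
y=-103.7; thr=2.0
while y<-84:
    y0=Y(env.read_state())
    y=y0+3; r=env.move_l(P(y),rate=15,f_stop=thr)
    s=env.read_state();yy=Y(s);F=np.array(s['force'][:2])@d
    print(f"thr{thr} {r} y{yy:.2f} dy{yy-y0:.2f} Fd{F:.2f} t{s['time_s']:.2f}")
    y=yy
    if r: thr+=.7
    if thr>9: break
E
```

```text
thr2.0 True y-102.50 dy1.19 Fd-0.47 t21.66
thr2.7 True y-101.63 dy0.87 Fd0.30 t21.87
thr3.4000000000000004 True y-100.52 dy1.11 Fd0.53 t22.07
thr4.1000000000000005 True y-99.52 dy0.99 Fd-0.39 t22.28
thr4.800000000000001 True y-97.68 dy1.84 Fd-0.31 t22.52
thr5.500000000000001 False y-94.74 dy2.94 Fd-3.07 t22.91
thr5.500000000000001 False y-91.58 dy3.16 Fd-1.65 t23.26
thr5.500000000000001 False y-88.41 dy3.17 Fd-2.30 t23.62
thr5.500000000000001 True y-87.43 dy0.99 Fd-0.05 t23.82
thr6.200000000000001 True y-86.68 dy0.74 Fd-0.86 t24.04
thr6.900000000000001 True y-85.37 dy1.31 Fd0.04 t24.27
thr7.600000000000001 False y-82.92 dy2.45 Fd-5.06 t24.64
```

```bash
python3 - <<'E'
from push import *
thr=7.6
for k in range(12):
    y0=Y(env.read_state())
    r=env.move_l(P(y0+2),rate=10,f_stop=thr)
    s=env.read_state();yy=Y(s);F=np.array(s['force'][:2])@d
    print(f"thr{thr:.1f} {r} y{yy:.2f} dy{yy-y0:.2f} Fd{F:.2f} t{s['time_s']:.2f}")
    if r:
        thr+=.7
        if yy-y0<.4 and thr>9: break
    if thr>11.5 or yy>-72: break
E
```

```text
thr7.6 False y-81.62 dy1.30 Fd-6.12 t24.93
thr7.6 False y-80.35 dy1.27 Fd-5.37 t25.22
thr7.6 False y-79.07 dy1.28 Fd-5.80 t25.49
thr7.6 False y-77.76 dy1.32 Fd-6.12 t25.77
thr7.6 False y-76.44 dy1.32 Fd-5.43 t26.05
thr7.6 False y-75.09 dy1.35 Fd-5.54 t26.33
thr7.6 False y-73.71 dy1.38 Fd-5.92 t26.62
thr7.6 False y-72.32 dy1.39 Fd-4.90 t26.91
thr7.6 False y-71.05 dy1.27 Fd-6.50 t27.20
```

```bash
python3 - <<'E'
from push import *
for k in range(14):
    s=env.read_state();y0=Y(s);F0=np.array(s['force'][:2])@d
    f=16.5+F0
    r=env.move_l(P(y0+2),rate=8,f_stop=f)
    s=env.read_state();yy=Y(s);F=np.array(s['force'][:2])@d
    print(f"f{f:.1f} {r} y{yy:.2f} dy{yy-y0:.2f} Fd{F:.2f} t{s['time_s']:.2f}")
    if r or yy>-60 or F<-15: break
env.hold(.3);st('held')
E
```

```text
f10.0 False y-70.01 dy1.04 Fd-7.91 t27.51
f8.6 False y-69.73 dy0.28 Fd-13.02 t27.79
f3.5 False y-69.70 dy0.03 Fd-14.76 t28.04
f1.7 False y-69.69 dy0.02 Fd-15.31 t28.29
held t28.59 p [524.4 126.4 157.7] F [  4.15 -14.2   -1.84] Fn,Fd 1.29 -14.74 w0.4
```

```bash
python3 - <<'E'
from push import *
s=env.read_state();y0=Y(s)
r=env.move_l(P(y0+2.3),rate=8,f_stop=4);env.hold(.2);s=st(f'{r} {Y(s):.2f}')
y0=Y(s)
env.move_l(P(y0-25),rate=60);env.hold(.2);st('off')
env.move_l(np.array([*(C-95*d),230.]),rate=150)
env.reach(np.array([350.,-250,320]),quat(0));st('away')
cv2.imwrite('pics/scene5.png',viewer.camera('scene'));cv2.imwrite('pics/top5.png',viewer.camera('top'))
s=cv2.imread('pics/scene5.png');t=cv2.imread('pics/top5.png')
cv2.imwrite('pics/c5.png',cv2.resize(s[180:240,185:280],(798,504)))
cv2.imwrite('pics/c5t.png',cv2.resize(t[180:235,160:270],(770,385)))
E
```

```text
False -69.69 t29.04 p [524.4 126.5 157.7] F [  4.13 -17.25  -1.67] Fn,Fd 0.67 -17.72 w0.3
off t29.84 p [529.3 102.3 158. ] F [0.65 0.07 0.3 ] Fn,Fd 0.65 -0.06 w0.8
away t31.98 p [ 350.4 -249.6  319.7] F [ 0.02 -0.69 -0.34] Fn,Fd -0.11 -0.68 w-0.1
```

View pics/c5.png

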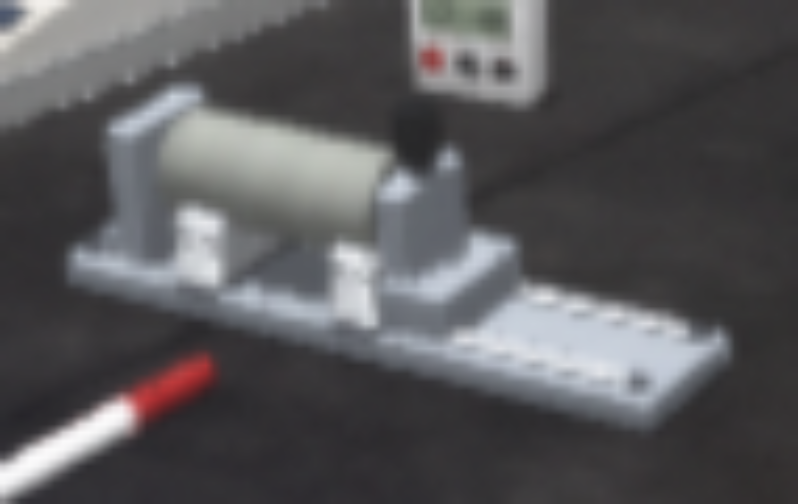

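View pics/c5t.png

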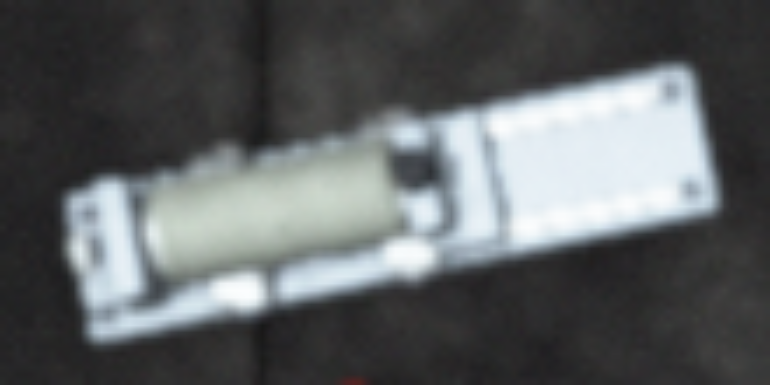

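View pics/top5.png

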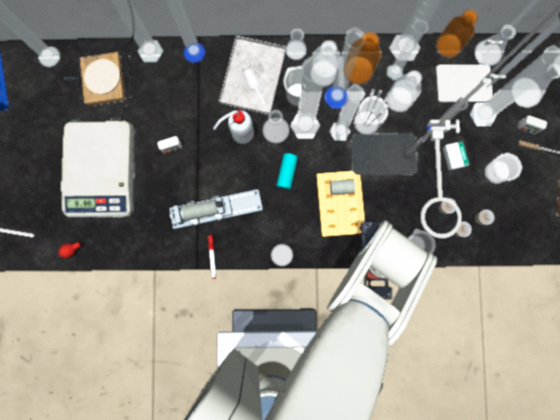

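The core is held between the anvil and the tail face, square in the Vs, with no visible gap (top px ~182–217). The short core (342,187), petri dish (282,255) and marker (212,257) have not moved, and the arm is clear. I hand it in.

```bash
python3 - <<'E'
from h import *
st('final');print(workorder.sign_off())
E
```

```text
final t32.08 p [ 350.5 -249.5  319.7] F [-0.09  0.52  0.06] Fn,Fd 0.02 0.53 w0.5
the job is handed in; nothing more can be done
None
```

The job is done and was handed in at 32 s. The long core is held between the end stop and the tailstock, and the arm is clear of everything.

- **Placing:** I took the long core (the front one in the tray) and lowered it until it bore on one flank of the Vs. I then moved it sideways about 2 mm in all until the vertical force had risen about 8.5 N with almost no side force, and let go. The pictures then showed it square in both Vs and about 10 mm short of the stop button.
- **Pushing:** I pushed the tailstock by its knob with the closed fingers. With the core it slid at about 6 N. It came up against the stop at about 57 mm of travel, within the expected 52–62 mm, and did not move further under more force. The last push read 17.7 N, about 11–12 N above sliding, slightly more than the 10 N asked for.
- **Last checks:** The final views show no visible gap at either end of the core. The short core, petri dish and marker are where they were.
- **Disagreements:** The two camera views differed by about 2 mm. My rough reading of the V-block positions along the rail was 3–4 mm off the value from the knob. The core's seat was about 2 mm to the side of where I had measured it. I corrected that by feel.

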